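# Service plug out, socket shown to the camera with a mirror

## Task

Pull the orange service plug out of its socket on the black supply box and lay it in the yellow tray. Then take the inspection mirror, lying at the left, by its grip and hold it straight above the open socket, at the height of the bench camera's lens, angled so that the camera sees the red mark at the bottom of the socket in the middle of the mirror; finish still holding it there, still, in the gripper. Leave the other things on the bench where they are.

Things in the scene. Friction and masses are not known exactly. Their poses are not given: they have to be found in the camera images.
- plug: Orange service plug, loose, 60 g, in the socket at the start. Origin: middle of the flange's underside, z up. Flange 50 (x) x 36 (y) x 7 mm; on it an upright fin 40 (x) x 12 (y) mm, 7 to 35 mm above the origin, pinched across y. Below: spigot 26 x 18 mm, 22 mm long, about 1 mm play in the socket. Sprung detents hold it: pull straight up with about 10 N over the first 6 mm.
- unit: Small black supply box, 105 (x) x 75 (y) mm, 79 mm high, fixed to the bench; origin on the bench straight below the socket, z up. On its lid a black flange and collar carry the socket.
- socket (a point): Middle of the socket's mouth on the black supply box, 110 mm above the bench; z up, x along the long side of the mouth (as the plug's x). The opening is 32 x 20 mm and 26 mm deep, in a black collar 52 x 40 mm that stands 31 mm over the lid, with a brass detent cap sticking out 10 mm at each x end.
- mark (a point): The red round mark, 13 mm across, on the floor of the socket, 26 mm straight below socket. It is covered while the plug is in.
- tray: Small yellow open parts tray, fixed, 125 (x) x 85 (y) x 28 mm over its walls; origin: middle of its underside on the bench; walls and floor 3 mm thick.
- mirror: Inspection mirror, loose, 130 g, lying on the bench. Origin: under the middle of its grip. Black grip with blue bands along x, 100 (x) x 20 (y) x 26 (z) mm, pinched across y; balance point about 21 mm ahead (+x). A rod at its +x end bears a rectangular head, 62 x 50 mm, fixed at a bend of 25 degrees: the face looks along (sin 25, 0, -cos 25) of the body, mostly down and somewhat ahead.
- mirror_face (a point): Middle of the mirror's reflecting face, 120 mm ahead of and 14.5 mm above the origin of mirror; z is the outward normal of the face.
- lens (a point): Front of the lens of the grey bench camera (fixed, on a round foot), 224 mm above the bench: 140 mm higher than the red mark and 140 mm to the side of the socket's axis. It looks level along -x of this point, across the point straight above the socket; x points back into the camera, z up.
- halfway (a point): Point half way on the straight line from lens to red mark. With the face straight above the mark at lens height, both are 140 mm from it, and the lens sees the mark in the middle of the mirror when the face's normal points at this point: 45 degrees below level, toward the camera.
- cup: Clear grey plastic cup, 68 mm across, 85 mm high, a bystander; origin under its middle.
- bottle: Water bottle, 73 mm across, 247 mm high, a bystander; origin under its middle. Over it hangs a big fixed brown carton, underside 520 mm above the bench; its lower corners are near x, y = (0.72, -0.12), (0.55, 0.18), (0.78, 0.31), (0.95, 0.02) m: when crossing from side to side, draw the arm in to pass in front of it.
- spool: Solder spool, 55 mm across, 40 mm high, a bystander; origin under its middle.
Mind the look-alikes: they are no part of the job. Of the things shaped like the tray, the yellow one is meant.

How it is judged:
By the outcome, as a careful person would: the job done as asked, in the order asked, and still so for the second after the job is handed in, while the arm keeps its last pose, push and grip.
It also fails if it takes over 59 s, if anything falls off the work surface, if the arm or the gripper's body presses on something with over 40 N, if the wrist force passes 120 N, or if a joint passes its speed limit or range.

## Robot

A 7-joint arm with a two-finger parallel gripper is mounted at the origin on a cart in front of the work surface, level with it; the furniture and walls round the work are solid. World frame = base frame: x ahead of the robot, y to its left, z up, the work surface at z = 0. Lengths are in m, angles in degrees, forces in N, time in s.
With the tool pointing down it reaches from about 0.425 to 0.875 m from the base axis. Payload 4.7 kg.
Tool frame: the origin (TCP) lies at the very end of the fingers, on their centre line; the grasp point (between the pads) lies 19 mm behind it (env.grasp_offset is the distance from the TCP to the grasp point, in m); z points along the fingers, y is the line along which they close (so a half turn about z gives the same grasp; the last joint's range is limited). The gripper opens to 87 mm and grips with 3 to 60 N. Pads are 19 mm wide; open, the fingers measure 117 mm over their backs; the gripper's body (75 mm by 190 mm) begins 51 mm behind the grasp point.
Start: joints at [-66.4, 18.392, -4.016, 83.108, 1.295, 78.541, -3.26], TCP at [0.252, 0.599, 0.223] pointing down, gripper open.
Joint ranges: [-163.93, 163.93], [-17.29, 119.83], [-79.2, 71.16], [3.27, 140.29], [-89.18, 269.18], [5.43, 117.66], [-154.24, 154.24]. Speed limits (degrees/s): [147.25, 147.25, 180, 180, 180, 180, 180].

## Interface

Orientations are given as [roll, pitch, yaw] about the fixed x, y, z axes, in that order (R = Rz(yaw) Ry(pitch) Rx(roll)).
In Python, from cell import env gives the robot as it stands. The module is installed in compiled form; this text tells all that it offers.
- The arm moves only by the tool drive_tool, never from a script. Its argument "moves" is one flat list of numbers, 5 for each row, row after row: the shift along the tool's x, y, z in units of 40 mm (1.0 is 40 mm), then the turn about the tool's z in units of 10 degrees (1.0 is 10 degrees), then the finger opening in mm, from 0 to 87. A call has 1 to 5 rows; each row is the pose to reach, as a shift and turn from the pose commanded when the call began, along the tool's axes at that moment; what a row does not reach only later rows make up. A row lasts 1/8 s, in which the tool goes at most 62.5 mm and 10.7 degrees, less where a joint would pass 70% of its speed; a pose out of reach is approached as far as the arm can. A call with a gripper value outside its range is refused whole. The fingers move at their own pace and stop on an object; "squeeze" is the grip in N (left out, the last holds). Time passes only in rows, so rows that repeat a pose let the fingers close. It gives the time, the measured TCP pose, the force, the opening and the grip force at its end, in the units of the state.
- env.get_obs(): the state, without advancing time (a new reading comes with each control period).
- env.read_camera(name): name is "side" or "top" or "wrist"; returns (picture, depth): 384x512x3 uint8, red, green, blue; 384x512 float32, m along the optical axis (not along the pixel's ray), 0 where there is no reading.
- env.camera_model(name): a dict with "K" (3x3 intrinsics, pixels), "rvec" (rotation vector, rad) and "tvec" (3), from world to camera coordinates, as OpenCV has them; the wrist camera has in their place "tool_from_camera" (4x4, takes a point from camera to tool coordinates, whose origin is the TCP and whose axes are the flange's). Camera axes: x right, y down, z forward; pixel columns grow to the right and rows downward; lengths in m; the calibration is good to about 2 mm. A picture is of the moment at which its call begins: read the wrist's pose just before it. camera_model takes no time and is no camera call.
- env.sign_off(): hands the job in; it is judged then, once.
The state is a dict: "time_s": time; "qpos": joint angles; "joint_velocities": joint speeds; "effort": joint torques, N m; "tool_pos": TCP position; "tool_rot": TCP orientation; "force": force on the tool from outside, world axes, zero at the start; "wrist_torque": the same for the moment, N m; "grip_width": finger opening in m; "grasp_force": force on a finger pad.
Only numpy, scipy, OpenCV 4.12 (cv2) and the standard library are available. Lean on these libraries where they do the work, as an engineer would, in place of code of your own. Each camera call takes 0.05 s, during which the arm holds its last target. There are 200 camera calls.

## Working session

There is one attempt and no reset: what is moved stays moved. The work goes in short steps, Python scripts to look and compute and a tool call to move; the robot and the scene stay as the last step left them, time stands still between calls to the robot, and variables do not carry over. Pictures are saved under pics/ and viewed, at most 10 in all, crops included, and the job is handed in when it is done.

Besides the shell and the picture viewer there is one more tool, called in YAML: its name, and indented under it one key for each argument. drive_tool: Moves the arm, as the interface text tells. Its arguments: {"type":"object","properties":{"moves":{"type":"array","items":{"type":"number"}},"squeeze":{"type":"number"}},"required":["moves"]}

```bash
mkdir -p pics; ls
python3 - <<'E'
from cell import env
import cv2,numpy as np
o=env.get_obs();print({k:np.round(v,3) for k,v in o.items()})
for n in("side","top","wrist"):
    p,d=env.read_camera(n);cv2.imwrite(f"pics/{n}0.png",p[...,::-1]);np.savez(f"pics/{n}0.npz",p=p,d=d);m=env.camera_model(n);print(n,m)
a=[cv2.imread(f"pics/{n}0.png") for n in("side","top")]
E
```

```text
pics
{'time_s': np.float64(0.0), 'qpos': array([-66.399,  18.438,  -4.015,  83.176,   1.294,  78.54 ,  -3.26 ]), 'joint_velocities': array([ 0.019,  0.135, -0.006, -0.034,  0.014,  0.051, -0.034]), 'effort': array([ 0.0000e+00, -4.9130e+01, -4.0400e-01, -3.1253e+01, -6.4000e-02,
        4.4000e-02,  0.0000e+00]), 'tool_pos': array([0.252, 0.599, 0.221]), 'tool_rot': array([-1.79891e+02,  5.00000e-03,  1.57208e+02]), 'force': array([-0.707,  0.674, -0.425]), 'wrist_torque': array([ 0.03 , -0.015, -0.01 ]), 'grasp_force': np.float64(0.0), 'grip_width': np.float64(0.087)}
side {'K': array([[377.93106036,   0.        , 263.11372976],
       [  0.        , 377.93106036, 191.8976997 ],
       [  0.        ,   0.        ,   1.        ]]), 'rvec': array([ 2.09807717, -0.29166801,  0.15731363]), 'tvec': array([-0.4577581 ,  0.36056658,  1.3142263 ])}
top {'K': array([[478.79499361,   0.        , 257.28891518],
       [  0.        , 478.79499361, 197.42128444],
       [  0.        ,   0.        ,   1.        ]]), 'rvec': array([ 2.22840277, -2.17268773,  0.05882724]), 'tvec': array([0.23706002, 0.52650301, 1.80167563])}
wrist {'K': array([[294.08765764,   0.        , 252.49350625],
       [  0.        , 294.08765764, 193.7273592 ],
       [  0.        ,   0.        ,   1.        ]]), 'tool_from_camera': array([[-6.83470407e-04, -9.66390152e-01, -2.57078992e-01,
         7.01588811e-02],
       [ 9.99999764e-01, -6.79931104e-04, -1.02659195e-04,
         9.99053329e-04],
       [-7.55871681e-05, -2.57079001e-01,  9.66390388e-01,
        -1.61934483e-01],
       [ 0.00000000e+00,  0.00000000e+00,  0.00000000e+00,
         1.00000000e+00]])}
```

View pics/side0.png

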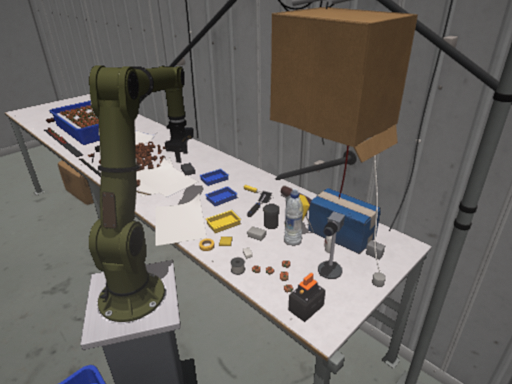

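View pics/top0.png

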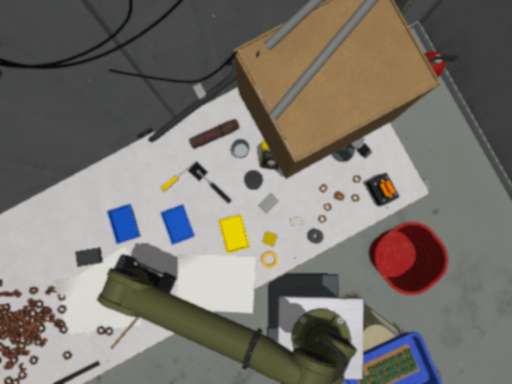

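```bash
cat > h.py <<'E'
import numpy as np,cv2
from cell import env
from scipy.spatial.transform import Rotation as Ro
def cam(n,o=None):
    m=env.camera_model(n)
    if n=="wrist":
        T=np.eye(4);T[:3,:3]=Ro.from_euler('xyz',o['tool_rot'],degrees=True).as_matrix();T[:3,3]=o['tool_pos']
        T=T@m['tool_from_camera'];return m['K'],T[:3,:3],T[:3,3]
    R=cv2.Rodrigues(m['rvec'])[0];return m['K'],R.T,-R.T@m['tvec']
def ray(c,uv):
    K,R,t=c;uv=np.atleast_2d(uv).astype(float);d=np.c_[uv,np.ones(len(uv))]@np.linalg.inv(K).T@R.T;return t,d
def onz(c,uv,z):
    t,d=ray(c,uv);return t+d*((z-t[2])/d[:,2])[:,None]
def cloud(c,d):
    v,u=np.mgrid[:d.shape[0],:d.shape[1]]
    t,r=ray(c,np.c_[u.ravel(),v.ravel()]);P=t+r*d.ravel()[:,None];P[d.ravel()==0]=np.nan;return P.reshape(*d.shape,3)
E
python3 - <<'E'
from h import *
s=cv2.imread("pics/side0.png");t=cv2.imread("pics/top0.png")
f=lambda a,u,v,w,h,k:cv2.resize(a[v:v+h,u:u+w],(w*k,h*k),interpolation=cv2.INTER_CUBIC)
a=f(t,155,150,100,75,4);b=f(t,310,130,100,75,4);c=f(s,190,165,100,75,4);d=f(s,260,215,100,105,4)[:300+120]
m=np.zeros((600,800,3),np.uint8);m[:300,:400]=a;m[:300,400:]=b;m[300:,:400]=c;m[300:,400:]=d[100:400]
cv2.imwrite("pics/crop1.png",m)
c=cam("top");print(onz(c,[[170,184],[198,170],[230,200],[384,188],[233,232],[254,180],[345,153],[240,148],[315,236]],0))
E
```

```text
[[ 0.56359376  0.58411937  0.        ]
 [ 0.61988998  0.4791863   0.        ]
 [ 0.50839995  0.35390151  0.        ]
 [ 0.56925056 -0.23296382  0.        ]
 [ 0.38713147  0.33913506  0.        ]
 [ 0.58711571  0.26447151  0.        ]
 [ 0.69983456 -0.08154505  0.        ]
 [ 0.70856247  0.32118503  0.        ]
 [ 0.37975154  0.02731943  0.        ]]
```

View pics/crop1.png

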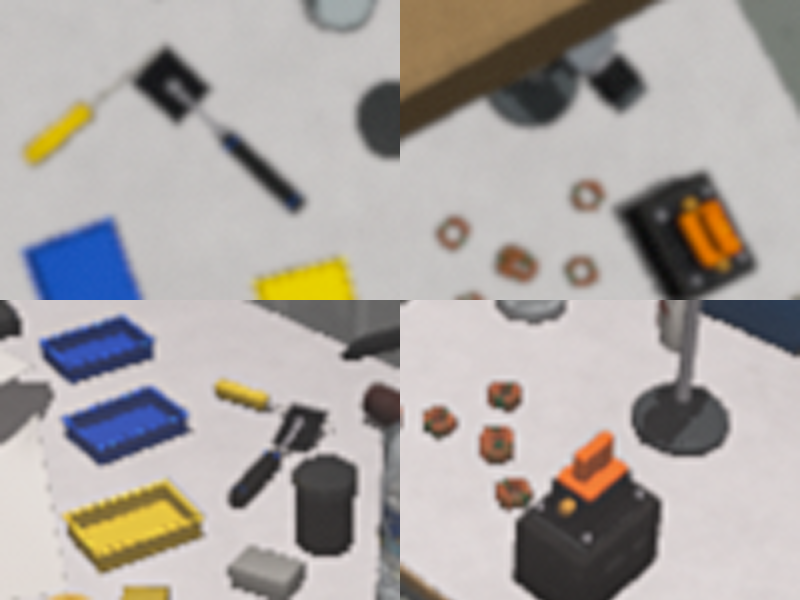

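The crops show these look-alikes:
- **Mirror:** the black-gripped tool with blue bands, head at top px (197,171) and grip from (212,184) to (230,201), fits the description. The yellow-handled tool at (168,183) does not.
- **Tray:** the yellow one at (233,232) is meant. The two blue trays at (123,222) and (177,224) are not.
- **Plug:** the orange one at top px (384,188), side px (308,284), in the black box.

Run:
```python
from h import *
for n in("top","side"):
    z=np.load(f"pics/{n}0.npz");p,d=z['p'],z['d'];c=cam(n);P=cloud(c,d);h=cv2.cvtColor(p,cv2.COLOR_RGB2HSV)
    def rect(m,zz,name):
        k,l,s,ce=cv2.connectedComponentsWithStats(m.astype(np.uint8))
        i=1+np.argmax(s[1:,4]);v,u=np.where(l==i);q=onz(c,np.c_[u,v],zz)[:,:2]
        r=cv2.minAreaRect((q*1000).astype(np.float32));e=cv2.boxPoints(r);a=e[1]-e[0];b=e[2]-e[1];L=a if np.hypot(*a)>np.hypot(*b) else b
        print(n,name,s[i,4],np.round(r[0],1),np.round(r[1],1),"yaw long",np.degrees(np.arctan2(L[1],L[0]))%180,"z",np.nanpercentile(P[l==i][:,2],[5,50,95]).round(3), np.nanmean(P[l==i],0).round(3))
    box=lambda a,b,e,f:(np.arange(512)[None]>=a)&(np.arange(512)[None]<b)&(np.arange(384)[:,None]>=e)&(np.arange(384)[:,None]<f)
    B={"top":[(370,400,172,205),(215,252,210,255),(205,235,178,208)],"side":[(295,325,270,300),(200,245,205,235),(245,268,193,220)]}[n]
    org=(h[...,0]>=5)&(h[...,0]<19)&(h[...,1]>150)&(h[...,2]>100)
    yel=(h[...,0]>=20)&(h[...,0]<34)&(h[...,1]>120)
    drk=(h[...,2]<90)
    rect(org&box(*B[0]),0.125,"plug");
    rect(org&box(*B[0])&(P[...,2]>.135),0.145,"fin")
    rect(yel&box(*B[1]),0.028,"tray")
    rect(drk&box(*B[2]),0.026,"grip")
    L=P[(P[...,0]>.55)&(P[...,0]<.75)&(P[...,1]>-.25)&(P[...,1]<-.02)&(P[...,2]>.16)&(P[...,2]<.28)]
    print(len(L),L.mean(0) if len(L) else 0, L.min(0) if len(L) else 0,L.max(0)if len(L) else 0)
```

```text
top plug 174 [ 563.2 -208.3] [66.6 38.5] yaw long 27.396461 z [0.099 0.12  0.147] [ 0.561 -0.21   0.122]
top fin 46 [ 560.5 -212.5] [39.5 14.1] yaw long 30.617237 z [0.136 0.144 0.151] [ 0.56  -0.213  0.144]
top tray 807 [383.  335.7] [128.6  87.6] yaw long 16.587042 z [-0.004  0.004  0.03 ] [0.382 0.337 0.007]
top grip 91 [534.6 390.9] [93.2 13.3] yaw long 46.502895 z [0.018 0.026 0.033] [0.534 0.39  0.026]
243 [ 0.68474255 -0.08889935  0.23759104] [ 0.65160834 -0.12534744  0.1898305 ] [ 0.71630755 -0.04701303  0.25690639]
side plug 153 [ 564.4 -221.6] [67.3 40.1] yaw long 29.708166 z [0.112 0.118 0.145] [ 0.56  -0.224  0.124]
side fin 40 [ 560.9 -222.9] [39.6 13.9] yaw long 29.708128 z [0.135 0.143 0.146] [ 0.562 -0.22   0.142]
side tray 456 [384.1 314.6] [134.  112.2] yaw long 15.976025 z [-0.     0.009  0.028] [0.386 0.337 0.011]
side grip 72 [532.  364.8] [111.9  24.3] yaw long 46.381348 z [0.005 0.021 0.028] [0.533 0.374 0.019]
359 [ 0.69996016 -0.09294143  0.23219902] [ 0.65374653 -0.13096507  0.16120632] [ 0.74978913 -0.0377574   0.24824761]
```

drive_tool:
  moves: [-5.4,-5.6,-0.6,5,87,-5.4,-5.6,-0.6,5,87,-5.4,-5.6,-0.6,5,87,-5.4,-5.6,-0.6,5,87,-5.4,-5.6,-0.6,5,87]

```text
time_s: 0.78
tool_pos: [0.3646, 0.3069, 0.2466]
tool_rot: [180.0, -0.0, 106.9]
force: [0.7, -0.0, 0.3]
grip_width: 0.087
grasp_force: 0.0
```

```bash
cat > go.py <<'E'
import sys
from h import *
# usage: go.py x y z yaw  -> tool units to that TCP goal
o=env.get_obs();w=np.radians(o['tool_rot'][2]);g=np.array([float(a) for a in sys.argv[1:5]])
print("t",round(float(o['time_s']),2),"pos",o['tool_pos'].round(4),"rot",o['tool_rot'].round(2),"F",o['force'].round(1),"grip",round(float(o['grip_width']),4),round(float(o['grasp_force']),1),"q",o['qpos'].round(0))
d=g[:3]-o['tool_pos'];dy=(g[3]-o['tool_rot'][2]+180)%360-180
R=Ro.from_euler('xyz',o['tool_rot'],degrees=True).as_matrix()
print("units",(R.T@d/.04).round(2),"turn",round(-dy/10,2),"dist",np.linalg.norm(d).round(3))
E
python3 go.py 0.46 0.03 0.25 60
```

```text
t 0.78 pos [0.3646 0.3069 0.2466] rot [ 1.7999e+02 -1.0000e-02  1.0695e+02] F [ 0.7 -0.   0.3] grip 0.087 0.0 q [-53.  -4.  10. 105.   1.  79. -27.]
units [-7.32  0.26 -0.09] turn 4.69 dist 0.293
```

drive_tool:
  moves: [-7.3,0.2,-0.1,4.7,87,-7.3,0.2,-0.1,4.7,87,-7.3,0.2,-0.1,4.7,87,-7.3,0.2,-0.1,4.7,87,-7.3,0.2,-0.1,4.7,87]

```text
time_s: 1.4
tool_pos: [0.4586, 0.0293, 0.2507]
tool_rot: [180.0, -0.0, 59.8]
force: [0.3, -0.2, -1.0]
grip_width: 0.0871
grasp_force: 0.0
```

```bash
python3 go.py 0.47 -0.2 0.27 30
```

```text
t 1.4 pos [0.4586 0.0293 0.2507] rot [ 1.7998e+02 -3.0000e-02  5.9840e+01] F [ 0.3 -0.2 -1. ] grip 0.0871 0.0 q [-36.  -7.  27. 107.   3.  79. -40.]
units [-4.81  3.13 -0.48] turn 2.98 dist 0.23
```

drive_tool:
  moves: [-4.8,3.1,-0.5,3,87,-4.8,3.1,-0.5,3,87,-4.8,3.1,-0.5,3,87,-4.8,3.1,-0.5,3,87,-4.8,3.1,-0.5,3,87]

```text
time_s: 2.02
tool_pos: [0.4695, -0.1999, 0.2709]
tool_rot: [179.9, 0.0, 29.8]
force: [0.0, 1.0, 0.3]
grip_width: 0.087
grasp_force: 0.0
```

```bash
cat > snap.py <<'E'
import sys
from h import *
o=env.get_obs();p,d=env.read_camera("wrist");n=sys.argv[1]
cv2.imwrite(f"pics/{n}.png",p[...,::-1]);np.savez(f"pics/{n}.npz",p=p,d=d,pos=o['tool_pos'],rot=o['tool_rot'])
E
python3 go.py 0.561 -0.216 0.27 30;python3 snap.py w1
python3 - <<'E'
from h import *
z=np.load("pics/w1.npz");c=cam("wrist",dict(tool_pos=z['pos'],tool_rot=z['rot']));P=cloud(c,z['d']);h=cv2.cvtColor(z['p'],cv2.COLOR_RGB2HSV)
org=(h[...,0]>=3)&(h[...,0]<19)&(h[...,1]>150)&(h[...,2]>60)&(P[...,2]>.05)
def rr(m,zz,n):
    v,u=np.where(m);q=onz(c,np.c_[u,v],zz)[:,:2] if zz else P[m][:,:2]
    r=cv2.minAreaRect((q*1000).astype(np.float32));e=cv2.boxPoints(r);a=e[1]-e[0];b=e[2]-e[1];L=a if np.hypot(*a)>np.hypot(*b) else b
    print(n,len(v),r[0],r[1],np.degrees(np.arctan2(L[1],L[0]))%180,np.nanmedian(P[m][:,2]))
rr(org&(P[...,2]>.140),.145,"fin");rr(org&(P[...,2]>.140),0,"fin depth")
rr(org&(abs(P[...,2]-.117)<.003),.117,"flange")
E
```

```text
t 2.02 pos [ 0.4695 -0.1999  0.2709] rot [1.7991e+02 3.0000e-02 2.9780e+01] F [0.  1.  0.3] grip 0.087 0.0 q [-22.  -1.  42. 100.   1.  81. -41.]
units [1.79 1.48 0.02] turn -0.02 dist 0.093
fin 569 (473.4527587890625, -256.87615966796875) (239.22695922851562, 18.603485107421875) 25.333477 0.1442248833429418
fin depth 569 (537.287353515625, -210.67555236816406) (28.40999412536621, 88.4957046508789) 175.68097 0.1442248833429418
flange 1004 (563.2384033203125, -212.37677001953125) (48.838706970214844, 35.87995147705078) 29.454851 0.11659153015617901
```

View pics/w1.png

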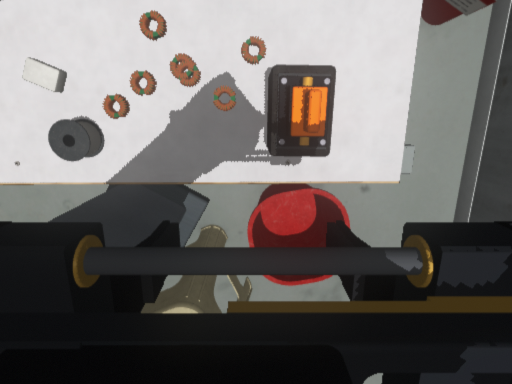

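The wrist picture shows the unit at px (301,110) with the plug at (309,111) and the caps at its ends. The measured flange is 49 x 36 mm with yaw 29.5.

```bash
python3 go.py 0.5627 -0.2132 0.19 29.5
```

```text
t 2.08 pos [ 0.4699 -0.1971  0.2704] rot [-1.7999e+02  1.0000e-02  3.0010e+01] F [-0.5  0.9 -0.8] grip 0.087 0.0 q [-22.  -1.  42. 100.   1.  81. -41.]
units [1.81 1.51 2.01] turn 0.05 dist 0.124
```

drive_tool:
  moves: [0.9,0.75,0.5,0,60,1.8,1.5,1,0,60,1.8,1.5,1.6,0,60,1.8,1.5,1.6,0,60]

```text
time_s: 2.58
tool_pos: [0.5619, -0.2088, 0.2036]
tool_rot: [-179.8, 0.3, 30.4]
force: [0.5, 0.6, 0.6]
grip_width: 0.0615
grasp_force: 0.0
```

```bash
cat > fl.py <<'E'
from h import *
import sys
z=np.load(f"pics/{sys.argv[1]}.npz");c=cam("wrist",dict(tool_pos=z['pos'],tool_rot=z['rot']));P=cloud(c,z['d']);h=cv2.cvtColor(z['p'],cv2.COLOR_RGB2HSV)
org=(h[...,0]>=3)&(h[...,0]<19)&(h[...,1]>150)&(h[...,2]>60)&(P[...,2]>.05)
def rr(m,zz,n):
    k,l,s,_=cv2.connectedComponentsWithStats(m.astype(np.uint8));m=l==1+np.argmax(s[1:,4])
    v,u=np.where(m);q=onz(c,np.c_[u,v],zz)[:,:2]
    r=cv2.minAreaRect((q*1000).astype(np.float32));e=cv2.boxPoints(r);a=e[1]-e[0];b=e[2]-e[1];L=a if np.hypot(*a)>np.hypot(*b) else b
    print(n,len(v),np.round(r[0],1),np.round(r[1],1),np.degrees(np.arctan2(L[1],L[0]))%180,np.nanmedian(P[m][:,2]))
rr(org&(P[...,2]>.138),.145,"fin")
rr(org&(abs(P[...,2]-.117)<.004),.117,"flange")
E
python3 fl.py w1;python3 go.py 0.5627 -0.2132 0.19 29.5;python3 snap.py w2;python3 fl.py w2;python3 go.py 0.5627 -0.2132 0.19 29.5
```

```text
fin 576 [ 562.7 -211.8] [39.  13.2] 29.417896 0.14418932213751603
flange 1016 [ 563.2 -212.4] [48.9 35.9] 29.170435 0.11658631487701662
t 2.58 pos [ 0.5619 -0.2088  0.2036] rot [-179.76    0.25   30.36] F [0.5 0.6 0.6] grip 0.0615 0.0 q [-19.  16.  44.  93. -11.  76. -33.]
units [-0.04  0.11  0.34] turn 0.09 dist 0.014
fin 739 [ 564.6 -212. ] [39.6 12.6] 30.241177 0.14428211986318826
flange 1456 [ 564.  -212.8] [49.6 35. ] 29.629297 0.11655858874609638
t 2.62 pos [ 0.5625 -0.2096  0.2057] rot [-1.7988e+02  8.0000e-02  3.0320e+01] F [-0.4 -0.7 -0.1] grip 0.0607 0.0 q [-19.  16.  44.  93. -11.  76. -33.]
units [-0.04  0.08  0.39] turn 0.08 dist 0.016
```

drive_tool:
  moves: [0,0.09,0.8,0.07,45,0,0.09,1.6,0.07,45,0,0.09,2.05,0.07,45,0,0.09,2.1,0.07,45,0,0.09,2.1,0.07,45]

```text
time_s: 3.25
tool_pos: [0.5655, -0.2146, 0.124]
tool_rot: [179.9, -0.1, 29.5]
force: [0.7, 0.9, 0.9]
grip_width: 0.0455
grasp_force: 0.0
```

```bash
python3 go.py 0.5637 -0.2125 0.12 29.6
```

```text
t 3.25 pos [ 0.5655 -0.2146  0.124 ] rot [ 1.7993e+02 -1.1000e-01  2.9520e+01] F [0.7 0.9 0.9] grip 0.0455 0.0 q [-17.  20.  43.  98. -15.  67. -30.]
units [-0.01 -0.07  0.1 ] turn -0.01 dist 0.005
```

drive_tool:
  moves: [0,-0.06,0.08,0,45,0,-0.06,0.08,0,0,0,-0.06,0.08,0,0,0,-0.06,0.08,0,0,0,-0.06,0.08,0,0]
  squeeze: 45

```text
time_s: 3.88
tool_pos: [0.5636, -0.2125, 0.1194]
tool_rot: [180.0, -0.0, 29.5]
force: [0.1, -0.7, -0.7]
grip_width: 0.0129
grasp_force: 0.2
```

drive_tool:
  moves: [0,0,0,0,0,0,0,-0.1,0,0,0,0,-0.25,0,0,0,0,-0.5,0,0,0,0,-1,0,0]

```text
time_s: 4.5
tool_pos: [0.563, -0.2119, 0.1604]
tool_rot: [-179.9, 0.0, 29.5]
force: [0.8, 0.2, -1.3]
grip_width: 0.0119
grasp_force: 45.0
```

```bash
python3 go.py 0.46 0.0 0.25 70
```

```text
t 4.5 pos [ 0.563  -0.2119  0.1604] rot [-1.7991e+02  3.0000e-02  2.9510e+01] F [ 0.8  0.2 -1.3] grip 0.0119 45.0 q [-18.  18.  44.  96. -13.  71. -32.]
units [ 0.37 -5.88 -2.23] turn -4.05 dist 0.252
```

drive_tool:
  moves: [-0.3,-0.5,-1,0,0,-1,-1.7,-1.8,-0.5,0,-0.9,-3.1,-2.2,-1.5,0,0,-4.4,-2.2,-2.5,0,0.4,-5.8,-2.2,-3.5,0]

```text
time_s: 5.12
tool_pos: [0.4633, -0.0004, 0.2498]
tool_rot: [179.9, -0.2, 64.8]
force: [1.0, 0.7, -0.7]
grip_width: 0.0117
grasp_force: 45.0
```

```bash
python3 go.py 0.383 0.26 0.20 106
python3 - <<'E'
from h import *
p,d=env.read_camera("wrist");cv2.imwrite("pics/w3.png",p[...,::-1])
h=cv2.cvtColor(p,cv2.COLOR_RGB2HSV);m=(h[...,0]>=3)&(h[...,0]<19)&(h[...,1]>150)&(h[...,2]>60);v,u=np.where(m&(np.arange(384)[:,None]>200));print(len(u),u.mean() if len(u) else 0,v.mean() if len(u) else 0)
E
```

```text
t 5.12 pos [ 4.633e-01 -4.000e-04  2.498e-01] rot [179.88  -0.2   64.83] F [ 1.   0.7 -0.7] grip 0.0117 45.0 q [-38.  -8.  32. 107.   4.  79. -32.]
units [ 5.03 -4.59  1.25] turn -4.12 dist 0.277
2443 260.8313548915268 234.75767498976668
```

drive_tool:
  moves: [5,-4.6,0.3,-4.1,0,5,-4.6,0.3,-4.1,0,5,-4.6,0.3,-4.1,0,5,-4.6,0.3,-4.1,0,5,-4.6,0.3,-4.1,0]

```text
time_s: 5.8
tool_pos: [0.3811, 0.2607, 0.2367]
tool_rot: [180.0, -0.1, 105.9]
force: [0.5, -1.6, -0.8]
grip_width: 0.0116
grasp_force: 45.0
```

```bash
python3 go.py 0.383 0.336 0.05 106.5
```

```text
t 5.8 pos [0.3811 0.2607 0.2367] rot [ 1.7998e+02 -7.0000e-02  1.0587e+02] F [ 0.5 -1.6 -0.8] grip 0.0116 45.0 q [-55.  -6.  16. 108.   2.  78. -23.]
units [1.79 0.56 4.67] turn -0.06 dist 0.201
```

drive_tool:
  moves: [1.8,0.55,0.8,0,0,1.8,0.55,2.2,0,0,1.8,0.55,3.6,0,0,1.8,0.55,4.6,0,0,1.8,0.55,4.85,0,0]

```text
time_s: 6.42
tool_pos: [0.3841, 0.3311, 0.0401]
tool_rot: [-179.8, 0.1, 105.5]
force: [-0.1, -0.4, -0.2]
grip_width: 0.0116
grasp_force: 45.0
```

drive_tool:
  moves: [0,0,0,0,0,0,0,0.1,0,0,0,0,0.1,0,0]

```text
time_s: 6.8
tool_pos: [0.3858, 0.3331, 0.0388]
tool_rot: [179.9, -0.1, 105.5]
force: [0.4, 0.1, -0.3]
grip_width: 0.0116
grasp_force: 45.0
```

drive_tool:
  moves: [0,0,0.1,0,0,0,0,0.1,0,0]

```text
time_s: 7.05
tool_pos: [0.3858, 0.3331, 0.0343]
tool_rot: [179.9, -0.1, 105.5]
force: [-0.8, -0.8, 3.2]
grip_width: 0.0118
grasp_force: 45.0
```

drive_tool:
  moves: [0,0,0,0,40,0,0,0,0,40,0,0,-0.5,0,40,0,0,-1.8,0,40,0,0,-3.2,0,40]

```text
time_s: 7.68
tool_pos: [0.3844, 0.3317, 0.1618]
tool_rot: [-179.9, 0.1, 105.5]
force: [0.7, 0.6, -0.2]
grip_width: 0.0394
grasp_force: 0.0
```

```bash
python3 go.py 0.47 0.32 0.26 136.4;  python3 snap.py w4
```

```text
t 7.67 pos [0.3844 0.3317 0.1618] rot [-1.7989e+02  8.0000e-02  1.0551e+02] F [ 0.7  0.6 -0.2] grip 0.0394 0.0 q [-57.   3.  14. 108.  -1.  69. -27.]
units [-0.86  1.98 -2.46] turn -3.09 dist 0.131
```

View pics/w4.png

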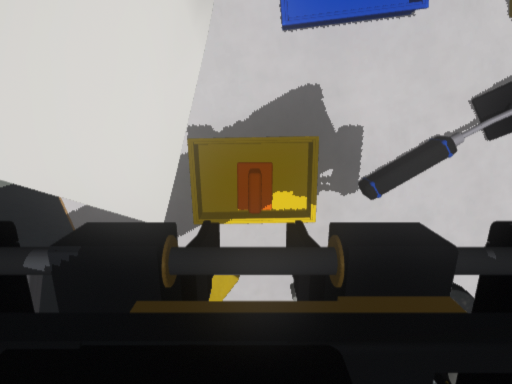

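Wrist picture: the plug stands in the yellow tray at (255,187). The mirror's blue-banded grip runs from (372,188) to (452,147), with its head at (495,108).

Run:
```python
from h import *
z=np.load("pics/w4.npz");c=cam("wrist",dict(tool_pos=z['pos'],tool_rot=z['rot']));P=cloud(c,z['d']);h=cv2.cvtColor(z['p'],cv2.COLOR_RGB2HSV)
m=(h[...,2]<75)&(P[...,2]>.018)&(P[...,2]<.04);m[:, :340]=0;m[215:]=0
m=cv2.morphologyEx(m.astype(np.uint8),cv2.MORPH_OPEN,np.ones((9,9)))
k,l,s,_=cv2.connectedComponentsWithStats(m)
for i in range(1,k):
    v,u=np.where(l==i);q=onz(c,np.c_[u,v],.026)[:,:2];r=cv2.minAreaRect((q*1000).astype(np.float32));e=cv2.boxPoints(r);a=e[1]-e[0];b=e[2]-e[1];L=a if np.hypot(*a)>np.hypot(*b) else b
    print(s[i],np.round(r[0],1),np.round(r[1],1),np.degrees(np.arctan2(L[1],L[0]))%180,np.nanmedian(P[l==i][:,2]))
S=np.array([.5637,-.2125])
for n in("side","top"):
    z=np.load(f"pics/{n}0.npz");c=cam(n);P=cloud(c,z['d'])
    near=(P[...,0]>.6)&(P[...,0]<.82)&(P[...,1]>-.2)&(P[...,1]<.03)
    f=near&(P[...,2]>.006)&(P[...,2]<.02);Q=P[f];print(n,"foot",len(Q),Q.min(0),Q.max(0)) if f.any() else 0
    for lo in (.06,.1,.14,.18,.2,.21,.22,.23,.24):
        Q=P[near&(P[...,2]>lo)&(P[...,2]<lo+.01)]
        if len(Q):
            D=Q[:,:2]-S;r=np.hypot(*D.T);print(n,lo,len(Q),Q.mean(0).round(3),"r",r.min().round(3),r.max().round(3),"az mean",np.degrees(np.arctan2(*D.mean(0)[::-1])).round(1))
```

```text
[ 378  143   69   49 1304] [534.3 393.6] [77.  20.7] 47.898155 0.0251986825687969
side foot 318 [ 0.64431014 -0.15405582  0.00603012] [0.76157743 0.02778953 0.01995959]
side 0.06 16 [ 0.728 -0.039  0.065] r 0.197 0.306 az mean 46.5
side 0.1 7 [ 0.713 -0.077  0.105] r 0.196 0.207 az mean 42.3
side 0.14 7 [ 0.715 -0.076  0.145] r 0.2 0.208 az mean 42.1
side 0.18 1 [ 0.714 -0.08   0.18 ] r 0.2 0.2 az mean 41.3
side 0.2 12 [ 0.715 -0.093  0.206] r 0.141 0.229 az mean 38.2
side 0.21 33 [ 0.691 -0.109  0.216] r 0.135 0.225 az mean 39.1
side 0.22 52 [ 0.69  -0.11   0.225] r 0.136 0.236 az mean 39.2
side 0.23 92 [ 0.689 -0.103  0.236] r 0.133 0.23 az mean 41.3
side 0.24 154 [ 0.709 -0.079  0.244] r 0.138 0.235 az mean 42.4
top foot 347 [ 0.60007685 -0.19875551  0.0060067 ] [0.77495202 0.02944786 0.01994963]
top 0.06 9 [ 0.627 -0.161  0.067] r 0.045 0.207 az mean 39.3
top 0.18 1 [ 0.697 -0.056  0.19 ] r 0.206 0.206 az mean 49.7
top 0.2 2 [ 0.691 -0.049  0.201] r 0.206 0.209 az mean 52.1
top 0.21 7 [ 0.687 -0.065  0.214] r 0.163 0.206 az mean 50.0
top 0.22 23 [ 0.675 -0.085  0.227] r 0.138 0.207 az mean 48.9
top 0.23 76 [ 0.68  -0.097  0.236] r 0.138 0.205 az mean 44.7
top 0.24 118 [ 0.688 -0.089  0.244] r 0.139 0.205 az mean 44.8
```

```bash
python3 go.py 0.535 0.395 0.23 47
```

```text
t 7.72 pos [0.388  0.335  0.1703] rot [179.47  -0.35 105.49] F [2.9 2.4 5.4] grip 0.0395 0.0 q [-57.   3.  14. 107.  -1.  69. -28.]
units [ 0.47  3.96 -1.45] turn 5.85 dist 0.17
```

drive_tool:
  moves: [0,0,-1.4,1,60,0.4,1.3,-1.5,2,60,0.5,2.6,-1.5,3,60,0.5,3.9,-1.5,4,60,0.5,3.9,-1.5,5,60]

```text
time_s: 8.35
tool_pos: [0.533, 0.3925, 0.2183]
tool_rot: [179.9, 0.2, 55.0]
force: [-1.3, -0.4, 0.2]
grip_width: 0.0598
grasp_force: 0.0
```

drive_tool:
  moves: [0,0,0,0.85,60,0,0,0,0.85,60,0,0,0,0.85,60]

```text
time_s: 8.72
tool_pos: [0.5298, 0.3934, 0.2211]
tool_rot: [-180.0, 0.0, 47.2]
force: [-0.8, 0.6, -0.4]
grip_width: 0.0598
grasp_force: 0.0
```

```bash
python3 go.py 0.535 0.395 0.23 47; python3 snap.py w5
python3 - <<'E'
from h import *
z=np.load("pics/w5.npz");c=cam("wrist",dict(tool_pos=z['pos'],tool_rot=z['rot']));P=cloud(c,z['d'])
# strip along yaw near grip: profile of points
a=np.radians(47);X=np.array([np.cos(a),np.sin(a)]);Y=np.array([-np.sin(a),np.cos(a)]);Q=P.reshape(-1,3);col=z['p'].reshape(-1,3)
s=(Q[:,:2]-[.534,.392])@X;t=(Q[:,:2]-[.534,.392])@Y
for lo in np.arange(-.07,.17,.01):
    m=(s>=lo)&(s<lo+.01)&(abs(t)<.045)&(Q[:,2]>.006)&(Q[:,2]<.06)
    if m.sum()>3: print(lo.round(3),m.sum(),"t",t[m].min().round(4),t[m].max().round(4),"z",np.median(Q[m][:,2]).round(4),Q[m][:,2].max().round(3))
for f in (-.06,.06): pass
g=(Q[:,2]>.018)&(Q[:,2]<.035)&(abs(t)<.02)&(abs(s)<.08)&(col.max(1)<110)
r=cv2.minAreaRect((Q[g&(s<.045)][:,:2]*1000).astype(np.float32));print(r)
E
```

```text
t 8.72 pos [0.5298 0.3934 0.2211] rot [-1.7999e+02  1.0000e-02  4.7160e+01] F [-0.8  0.6 -0.4] grip 0.0598 0.0 q [-56.  20.  22.  83.  -8.  79. -76.]
units [ 0.12  0.07 -0.22] turn 0.02 dist 0.01
-0.05 65 t -0.0116 0.0064 z 0.0249 0.027
-0.04 121 t -0.0129 0.0064 z 0.0254 0.027
-0.03 110 t -0.0114 0.0064 z 0.0251 0.027
-0.02 117 t -0.0112 0.0064 z 0.0254 0.028
-0.01 118 t -0.0111 0.0076 z 0.0255 0.028
0.0 127 t -0.011 0.0077 z 0.0252 0.028
0.01 127 t -0.0109 0.0077 z 0.0252 0.028
0.02 140 t -0.0108 0.0076 z 0.0251 0.027
0.03 130 t -0.0106 0.0076 z 0.0253 0.027
0.04 132 t -0.0116 0.0077 z 0.0253 0.027
0.05 96 t -0.0093 0.0065 z 0.0199 0.026
0.06 54 t -0.0069 0.004 z 0.0186 0.022
0.07 43 t -0.0031 0.0017 z 0.0187 0.02
0.08 42 t -0.003 0.0018 z 0.0193 0.021
0.09 279 t -0.0249 0.0236 z 0.0087 0.024
0.1 374 t -0.0258 0.0233 z 0.0125 0.027
0.11 431 t -0.0252 0.0242 z 0.0173 0.033
0.12 424 t -0.0256 0.0238 z 0.022 0.031
0.13 470 t -0.0251 0.0245 z 0.0262 0.031
0.14 419 t -0.0245 0.0242 z 0.0302 0.033
0.15 244 t -0.0265 0.0442 z 0.0127 0.015
0.16 23 t 0.0169 0.0441 z 0.0128 0.014
((534.408203125, 389.52655029296875), (91.73192596435547, 19.28628921508789), 47.0000114440918)
```

View pics/w5.png

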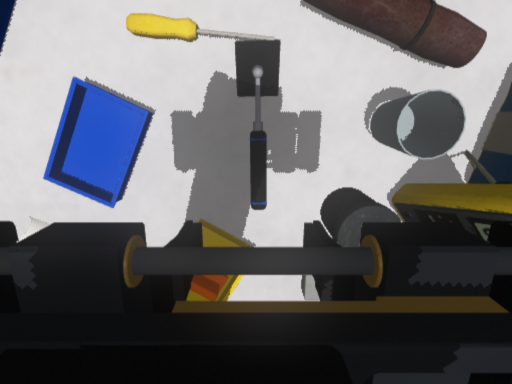

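The wrist picture shows the mirror clearly: grip from (258,208) to (258,132), head at (258,68). The screwdriver tip lies just beyond the head, and the cup and black cylinder are clear on the right.

```bash
python3 go.py 0.5523 0.4094 0.05 47.3
```

```text
t 8.78 pos [0.5298 0.3934 0.2213] rot [-179.99    0.     47.13] F [-0.6  0.8  0.9] grip 0.06 0.0 q [-56.  20.  22.  82.  -8.  79. -76.]
units [0.68 0.14 4.28] turn -0.02 dist 0.173
```

drive_tool:
  moves: [0.35,0.07,1,0,50,0.68,0.14,2.2,0,45,0.68,0.14,3.3,0,45,0.68,0.14,4.2,0,45,0.68,0.14,4.2,0,45]

```text
time_s: 9.4
tool_pos: [0.5503, 0.408, 0.05]
tool_rot: [-179.9, 0.4, 47.1]
force: [0.2, -0.5, 0.5]
grip_width: 0.0456
grasp_force: 0.0
```

```bash
python3 go.py 0.5523 0.4094 0.004 47.3
```

```text
t 9.4 pos [0.5503 0.408  0.05  ] rot [-179.94    0.38   47.08] F [ 0.2 -0.5  0.5] grip 0.0456 0.0 q [-54.  31.  21.  88. -12.  63. -74.]
units [0.07 0.01 1.15] turn -0.02 dist 0.046
```

drive_tool:
  moves: [0.05,0,0.6,0,45,0.05,0,1,0,45,0.05,0,1.12,0,45,0.05,0,1.12,0,45]

```text
time_s: 9.9
tool_pos: [0.5543, 0.4111, 0.0092]
tool_rot: [180.0, -0.0, 47.0]
force: [0.8, -0.4, 1.0]
grip_width: 0.0454
grasp_force: 0.0
```

drive_tool:
  moves: [0,0,0,0,0,0,0,0,0,0,0,0,0,0,0,0,0,0,0,0]
  squeeze: 45

```text
time_s: 10.4
tool_pos: [0.5543, 0.411, 0.009]
tool_rot: [180.0, -0.0, 47.0]
force: [-0.5, -0.8, 0.2]
grip_width: 0.0199
grasp_force: 44.9
```

drive_tool:
  moves: [0,0,0,0,30,0,0,0.06,0,30,0,0,0.13,0,30,0,0,0.13,0,0,0,0,0.13,0,0]

```text
time_s: 11.02
tool_pos: [0.554, 0.4108, 0.0032]
tool_rot: [180.0, 0.0, 47.0]
force: [0.0, 0.4, -1.8]
grip_width: 0.0196
grasp_force: 45.0
```

drive_tool:
  moves: [0,0,0,0,0,0,0,-0.3,0,0,0,0,-1,0,0,0,0,-2,0,0,0,0,-3,0,0]

```text
time_s: 11.65
tool_pos: [0.5541, 0.4109, 0.1254]
tool_rot: [180.0, -0.0, 47.0]
force: [0.3, -0.8, -1.3]
grip_width: 0.0195
grasp_force: 45.0
```

```bash
python3 go.py 0.44 0.2 0.26 47;  cat > pit.py <<'E'
from h import *
import sys
# mirror head back plane + grip top from wrist cam, in tool-aligned coords
n=sys.argv[1];z=np.load(f"pics/{n}.npz");T=env.camera_model("wrist")['tool_from_camera'];K=env.camera_model("wrist")['K']
P=cloud((K,T[:3,:3],T[:3,3]),z['d']).reshape(-1,3);col=z['p'].reshape(-1,3)
P=P*[1,1,-1]  # height above TCP
m=(P[:,0]>.03)&(P[:,0]<.16)&(abs(P[:,1])<.03)&(P[:,2]>-.08)&(P[:,2]<.11)
Q=P[m]
for lo in np.arange(.03,.16,.01):
    k=(Q[:,0]>=lo)&(Q[:,0]<lo+.01)
    if k.sum()>5:print(lo.round(2),k.sum(),Q[k][:,1].min().round(3),Q[k][:,1].max().round(3),"z",np.percentile(Q[k][:,2],[10,50,90]).round(4))
h=Q[(abs(Q[:,1])>.008)&(Q[:,0]>.05)]
if len(h)>30:
    for _ in range(4):
        A=np.c_[h[:,0],h[:,1],np.ones(len(h))];s=np.linalg.lstsq(A,h[:,2],rcond=None)[0];r=h[:,2]-A@s;k=abs(r)<max(.002,1.5*np.median(abs(r)));h=h[k]
    c=(h.min(0)+h.max(0))/2
    print("head slope deg along x",np.degrees(np.arctan(s[0])).round(1),"along y",np.degrees(np.arctan(s[1])).round(1),len(h),"rms",r.std().round(4),"ext",h.min(0).round(4),h.max(0).round(4),"mid",c.round(4))
E
python3 snap.py w6;python3 pit.py w6
```

```text
t 11.65 pos [0.5541 0.4109 0.1254] rot [ 1.7999e+02 -3.0000e-02  4.7000e+01] F [ 0.3 -0.8 -1.3] grip 0.0195 45.0 q [-55.  27.  22.  84. -10.  70. -75.]
units [-5.8   1.51 -3.37] turn 0.0 dist 0.275
0.03 9595 -0.03 0.03 z [0.0789 0.0891 0.0937]
0.04 211 -0.003 0.002 z [0.014  0.0151 0.0162]
0.05 233 -0.004 0.002 z [0.0149 0.0161 0.0171]
0.06 1071 -0.025 0.024 z [0.0031 0.0048 0.0179]
0.07 2071 -0.026 0.024 z [0.006  0.0083 0.0201]
0.08 2459 -0.026 0.024 z [0.0108 0.0131 0.0267]
0.09 2661 -0.026 0.024 z [0.0154 0.0179 0.0215]
0.1 3271 -0.026 0.024 z [0.0199 0.0219 0.024 ]
0.11 2356 -0.026 0.024 z [0.0241 0.0257 0.0271]
head slope deg along x 25.1 along y -0.1 9196 rms 0.0007 ext [ 0.0651 -0.0258  0.0016] [0.1167 0.0242 0.0287] mid [ 0.0909 -0.0008  0.0151]
```

```bash
python3 go.py 0.41 0.17 0.28 47; python3 go.py 0.41 -0.1 0.28 47
```

```text
t 11.7 pos [0.557  0.4128 0.1323] rot [179.94  -0.59  47.  ] F [1.9 1.5 3.1] grip 0.0195 45.0 q [-55.  27.  22.  84. -10.  70. -75.]
units [-6.91  1.46 -3.76] turn -0.0 dist 0.32
t 11.7 pos [0.557  0.4128 0.1323] rot [179.94  -0.59  47.  ] F [1.9 1.5 3.1] grip 0.0195 45.0 q [-55.  27.  22.  84. -10.  70. -75.]
units [-11.84   6.06  -3.81] turn -0.0 dist 0.554
```

drive_tool:
  moves: [-0.5,0,-1.2,0,0,-1.8,0.2,-2,0,0,-3.2,0.5,-2.8,0,0,-4.6,0.9,-3.6,0,0,-6,1.2,-3.7,0,0]

```text
time_s: 12.32
tool_pos: [0.4267, 0.2026, 0.274]
tool_rot: [179.9, -0.3, 47.0]
force: [0.4, 0.2, 0.4]
grip_width: 0.0197
grasp_force: 45.0
```

```bash
python3 go.py 0.43 -0.06 0.28 47
```

```text
t 12.32 pos [0.4267 0.2026 0.274 ] rot [179.95  -0.3   46.97] F [0.4 0.2 0.4] grip 0.0197 45.0 q [-56.  -6.  25. 104.   3.  82. -74.]
units [-4.74  4.54 -0.17] turn -0.0 dist 0.263
```

drive_tool:
  moves: [-1,0.8,0,0,0,-2,1.8,-0.2,0,0,-3,2.7,-0.2,0,0,-3.9,3.7,-0.2,0,0,-4.7,4.5,-0.2,0,0]

```text
time_s: 12.95
tool_pos: [0.4295, -0.059, 0.2798]
tool_rot: [180.0, -0.1, 46.9]
force: [0.9, -0.1, -1.3]
grip_width: 0.0199
grasp_force: 45.0
```

```bash
python3 go.py 0.43 -0.24 0.26 43.5
```

```text
t 12.95 pos [ 0.4295 -0.059   0.2798] rot [ 1.7999e+02 -1.4000e-01  4.6900e+01] F [ 0.9 -0.1 -1.3] grip 0.0199 45.0 q [-43. -15.  39. 108.  10.  84. -48.]
units [-3.3   3.1   0.49] turn 0.34 dist 0.182
```

drive_tool:
  moves: [-0.5,0.9,0,0.1,0,-1.3,1.7,0,0.2,0,-2.3,2.4,0.2,0.34,0,-3.3,3.1,0.4,0.34,0,-3.3,3.1,0.4,0.34,0]

```text
time_s: 13.58
tool_pos: [0.4282, -0.2424, 0.2633]
tool_rot: [180.0, -0.0, 43.1]
force: [-0.0, 0.5, -2.6]
grip_width: 0.0196
grasp_force: 45.0
```

```bash
python3 go.py 0.5064 -0.2669 0.20 43.5; python3 snap.py w7;python3 - <<'E'
from h import *
z=np.load("pics/w7.npz");c=cam("wrist",dict(tool_pos=z['pos'],tool_rot=z['rot']));P=cloud(c,z['d']);h=cv2.cvtColor(z['p'],cv2.COLOR_RGB2HSV)
red=((h[...,0]<5)|(h[...,0]>172))&(h[...,1]>140)&(h[...,2]>60)
k,l,s,ce=cv2.connectedComponentsWithStats(red.astype(np.uint8))
for i in range(1,k):
    if s[i,4]>8: print(s[i],np.nanmedian(P[l==i],0).round(4),onz(c,ce[i],.084).round(4))
# collar top
m=(abs(P[...,2]-.110)<.003)&(abs(P[...,0]-.5637)<.05)&(abs(P[...,1]+.2125)<.05)
r=cv2.minAreaRect((P[m][:,:2]*1000).astype(np.float32));print("collar",m.sum(),r)
S=np.array([.5637,-.2125]);Q=P.reshape(-1,3);D=Q[:,:2]-S;rr=np.hypot(*D.T);az=np.degrees(np.arctan2(D[:,1],D[:,0]))
q=(Q[:,2]>.17)&(Q[:,2]<.27)&(rr>.12)&(rr<.26)&(abs(az-43)<30)
print(q.sum())
for lo in np.arange(.13,.25,.01):
    k=q&(rr>=lo)&(rr<lo+.01)
    if k.sum()>4: print(lo.round(2),k.sum(),"az",np.percentile(az[k],[2,50,98]).round(1),"z",np.percentile(Q[k][:,2],[5,95]).round(3))
E
```

```text
t 13.57 pos [ 0.4282 -0.2424  0.2633] rot [179.97  -0.    43.08] F [-0.   0.5 -2.6] grip 0.0196 45.0 q [-37.  -8.  59. 103.   7.  81. -26.]
units [1.01 1.78 1.58] turn -0.04 dist 0.104
[479   0  33  36 682] [ 1.1363 -0.4943 -0.4721] [[ 0.7278 -0.3087  0.084 ]]
[489  19  23  25 143] [ 1.114  -0.557  -0.4797] [[ 0.7189 -0.3282  0.084 ]]
[312  64  13  13 137] [ 0.5628 -0.213   0.0842] [[ 0.563  -0.2131  0.084 ]]
[ 258  178   70   65 2460] [ 0.3514 -0.5316 -0.6945] [[ 0.4376 -0.2991  0.084 ]]
[225 189  16  34 269] [ 0.2289 -0.3345 -0.4266] [[ 0.3851 -0.2484  0.084 ]]
collar 1509 ((563.2236328125, -212.958740234375), (52.44493865966797, 40.153743743896484), 29.588926315307617)
0
```

View pics/w7.png

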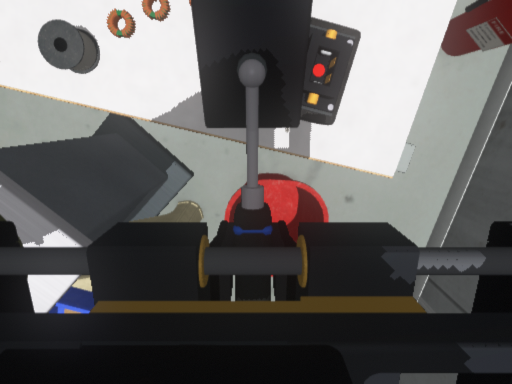

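Wrist picture: the head hangs left of the open socket. The red mark shows at (318,70) between the two brass caps, which puts the socket at (0.563,-0.213).

Run:
```python
from h import *
S=np.array([.5632,-.2130]);A=[]
for n in("side","top"):
    z=np.load(f"pics/{n}0.npz");c=cam(n);P=cloud(c,z['d']).reshape(-1,3)
    print(n,"cam at",c[2].round(2))
    D=P[:,:2]-S;r=np.hypot(*D.T);az=np.degrees(np.arctan2(D[:,1],D[:,0]))
    q=(P[:,2]>.2)&(P[:,2]<.27)&(r>.11)&(r<.25)&(abs(az-43)<25)
    for lo in np.arange(.12,.24,.01):
        k=q&(r>=lo)&(r<lo+.01)
        if k.sum()>3: a=az[k];print(n,lo.round(2),k.sum(),"lat mm",(np.percentile(np.radians(a-43.5)*r[k],[3,97])*1000).round(1),"z",np.percentile(P[k,2],[5,95]).round(3),"top az",az[k&(P[:,2]>.240)].mean().round(1))
    A.append(P[q])
```

```text
side cam at [ 0.19 -1.03  0.99]
side 0.13 29 lat mm [-17.1  10.6] z [0.213 0.239] top az 38.2
side 0.14 45 lat mm [-17.5  11.2] z [0.214 0.24 ] top az 43.5
side 0.15 37 lat mm [-20.6  13.1] z [0.222 0.244] top az 41.8
side 0.16 21 lat mm [-21.4  10.5] z [0.221 0.243] top az 42.9
side 0.17 22 lat mm [-20.8  13.9] z [0.225 0.244] top az 41.8
side 0.18 46 lat mm [-23.8  17.8] z [0.216 0.245] top az 42.9
side 0.19 39 lat mm [-24.8  16.5] z [0.207 0.247] top az 41.8
side 0.2 30 lat mm [-24.1  16.5] z [0.22  0.247] top az 42.5
side 0.21 31 lat mm [-24.9  14.3] z [0.214 0.247] top az 42.1
side 0.22 25 lat mm [-24.4  16.3] z [0.21  0.247] top az 43.4
side 0.23 18 lat mm [-24.4  17.5] z [0.22  0.246] top az 42.4
top cam at [0.43 0.26 1.82]
top 0.13 7 lat mm [-9.4 16. ] z [0.229 0.24 ] top az 44.0
top 0.14 29 lat mm [-14.   16.8] z [0.227 0.245] top az 45.2
top 0.15 32 lat mm [-13.1  18.3] z [0.228 0.245] top az 45.1
top 0.16 37 lat mm [-13.6  20.4] z [0.229 0.248] top az 44.5
top 0.17 37 lat mm [-14.7  18.1] z [0.227 0.247] top az 44.4
top 0.18 34 lat mm [-17.3  22.3] z [0.23  0.251] top az 44.1
top 0.19 43 lat mm [-16.5  23.3] z [0.219 0.251] top az 44.6
top 0.2 17 lat mm [ 6.9 31.2] z [0.201 0.251] top az 48.0
```

```bash
python3 go.py 0.5059 -0.2674 0.15 43.5
```

```text
t 13.62 pos [ 0.4294 -0.2395  0.2634] rot [-1.7999e+02 -7.0000e-02  4.3320e+01] F [ 0.4  0.5 -1.4] grip 0.0197 45.0 q [-37.  -8.  59. 103.   7.  81. -26.]
units [0.91 1.82 2.83] turn -0.02 dist 0.14
```

drive_tool:
  moves: [0.4,0.9,0.5,0,0,0.93,1.8,1.2,0,0,0.93,1.8,2.2,0,0,0.93,1.8,2.8,0,0,0.93,1.8,2.8,0,0]

```text
time_s: 14.25
tool_pos: [0.5063, -0.2618, 0.1492]
tool_rot: [-179.8, 0.1, 43.7]
force: [-0.7, -0.5, -1.1]
grip_width: 0.0198
grasp_force: 45.0
```

```bash
python3 go.py 0.5059 -0.2674 0.115 43.5
```

```text
t 14.25 pos [ 0.5063 -0.2618  0.1492] rot [-1.7976e+02  9.0000e-02  4.3710e+01] F [-0.7 -0.5 -1.1] grip 0.0198 45.0 q [-29.  20.  65. 102. -20.  71.  -5.]
units [-0.1   0.1   0.86] turn 0.02 dist 0.035
```

drive_tool:
  moves: [-0.1,0.08,0.5,0,0,-0.1,0.08,0.8,0,0,-0.1,0.08,0.9,0,0,-0.1,0.08,1.0,0,0,-0.1,0.08,1.1,0,0]
  squeeze: 8

```text
time_s: 14.88
tool_pos: [0.5065, -0.2694, 0.1075]
tool_rot: [180.0, -0.0, 43.6]
force: [-2.3, 0.1, -0.2]
grip_width: 0.0203
grasp_force: 8.0
```

```bash
python3 go.py 0.5059 -0.2674 0.115 43.5;python3 snap.py w8;python3 pit.py w8|tail -1
```

```text
t 14.88 pos [ 0.5065 -0.2694  0.1075] rot [ 1.7996e+02 -2.0000e-02  4.3610e+01] F [-2.3  0.1 -0.2] grip 0.0203 8.0 q [-26.  24.  62. 104. -23.  66.  -2.]
units [ 0.02 -0.05 -0.19] turn 0.01 dist 0.008
head slope deg along x 29.5 along y -0.4 7143 rms 0.0007 ext [ 0.0599 -0.027   0.0012] [0.1144 0.0244 0.0347] mid [ 0.0872 -0.0013  0.018 ]
```

drive_tool:
  moves: [0,0,0.1,0,0,0,0,0.2,0,0,0,0,0.3,0,0,0,0,0.38,0,0,0,0,0.38,0,0]

```text
time_s: 15.55
tool_pos: [0.5062, -0.2688, 0.0916]
tool_rot: [-180.0, -0.0, 43.6]
force: [0.6, 0.0, -1.1]
grip_width: 0.0201
grasp_force: 8.0
```

```bash
python3 go.py 0.5059 -0.2674 0.115 43.5;python3 snap.py w9;python3 pit.py w9|tail -1
```

```text
t 15.55 pos [ 0.5062 -0.2688  0.0916] rot [-179.97   -0.     43.62] F [ 0.6  0.  -1.1] grip 0.0201 8.0 q [-25.  25.  61. 105. -24.  65.  -1.]
units [ 0.02 -0.03 -0.58] turn 0.01 dist 0.023
head slope deg along x 43.2 along y -0.4 8723 rms 0.0007 ext [ 0.0605 -0.0263  0.0167] [0.1056 0.0245 0.061 ] mid [ 0.083  -0.0009  0.0389]
```

drive_tool:
  moves: [0,0,0.05,0,0,0,0,0.05,0,0,0,0,0.05,0,0]

```text
time_s: 15.98
tool_pos: [0.5062, -0.269, 0.0899]
tool_rot: [-180.0, -0.0, 43.6]
force: [-0.1, 0.9, -0.6]
grip_width: 0.0198
grasp_force: 8.0
```

drive_tool:
  moves: [0,0,0,0,0,0,0,0,0,0,0,0,-0.5,0,0,0,0,-1.2,0,0,0,0,-1.6,0,0]
  squeeze: 50

```text
time_s: 16.6
tool_pos: [0.507, -0.2699, 0.1564]
tool_rot: [179.9, -0.1, 43.6]
force: [0.2, 0.5, -1.3]
grip_width: 0.0195
grasp_force: 50.0
```

```bash
python3 go.py 0.4966 -0.2762 0.165 43.5;python3 snap.py w10;python3 pit.py w10
```

```text
t 16.6 pos [ 0.507  -0.2699  0.1564] rot [ 1.7986e+02 -7.0000e-02  4.3590e+01] F [ 0.2  0.5 -1.3] grip 0.0195 50.0 q [-28.  20.  65. 101. -19.  71.  -5.]
units [-0.3  -0.06 -0.21] turn 0.01 dist 0.015
0.03 9730 -0.03 0.03 z [0.078  0.0888 0.0937]
0.04 724 -0.03 0.02 z [-0.0771 -0.0715  0.0316]
0.05 936 -0.03 0.022 z [-0.074  -0.0468  0.0359]
0.06 1619 -0.028 0.024 z [0.0247 0.0279 0.0419]
0.07 3111 -0.026 0.024 z [0.031  0.0357 0.0534]
0.08 4034 -0.026 0.025 z [0.0405 0.0458 0.0529]
0.09 5790 -0.026 0.025 z [0.0497 0.0538 0.0574]
0.1 3351 -0.026 0.025 z [0.0583 0.0604 0.0622]
head slope deg along x 43.9 along y 0.1 8640 rms 0.0008 ext [ 0.0764 -0.0253  0.0344] [0.1047 0.0243 0.0636] mid [ 0.0906 -0.0005  0.049 ]
```

```bash
cat > pit2.py <<'E'
from h import *
import sys
T=env.camera_model("wrist")['tool_from_camera'];K=env.camera_model("wrist")['K']
for n in sys.argv[1:]:
    z=np.load(f"pics/{n}.npz");P=cloud((K,T[:3,:3],T[:3,3]),z['d']).reshape(-1,3)*[1,1,-1]
    Q=P[(P[:,0]>.05)&(P[:,0]<.15)&(abs(P[:,1])<.03)&(abs(P[:,1])>.009)&(P[:,2]>-.02)&(P[:,2]<.085)]
    rng=np.random.default_rng(0);best=None
    for _ in range(300):
        a=Q[rng.choice(len(Q),3)];nn=np.cross(a[1]-a[0],a[2]-a[0])
        if np.linalg.norm(nn)<1e-4: continue
        nn/=np.linalg.norm(nn);k=abs((Q-a[0])@nn)<.0015
        if abs(nn[1])<.15 and abs(nn[2])>.4 and (best is None or k.sum()>best.sum()):best=k
    for _ in range(3):
        h=Q[best];c=h.mean(0);nn=np.linalg.svd(h-c,full_matrices=False)[2][2];best=abs((Q-c)@nn)<.002
    nn*=np.sign(-nn[2]);h=Q[best];e=np.array([-nn[2],0,nn[0]]);s=h@e
    i=np.percentile(s,[.2,99.8]);rear=c+(i[0]-c@e)*e;front=c+(i[1]-c@e)*e
    print(n,"slope",np.degrees(np.arctan2(nn[0],-nn[2])).round(2),"lat",np.degrees(nn[1]).round(2),len(h),"len",(i[1]-i[0]).round(4),"rear",rear.round(4),"front",front.round(4),"ymid",((h[:,1].min()+h[:,1].max())/2).round(4))
E
python3 snap.py w11;python3 pit2.py w6 w9 w10 w11
```

```text
w6 slope 25.11 lat -0.08 8687 len 0.0566 rear [ 0.0649 -0.0014  0.0031] front [ 0.1161 -0.0014  0.0271] ymid -0.0008
w9 slope 42.33 lat 0.05 11479 len 0.0734 rear [ 0.0512 -0.0011  0.0102] front [ 0.1054 -0.0011  0.0596] ymid -0.0011
w10 slope 43.66 lat -0.02 11136 len 0.0554 rear [ 0.0644 -0.0008  0.0242] front [ 0.1045 -0.0008  0.0625] ymid -0.0005
w11 slope 43.6 lat -0.0 11158 len 0.0553 rear [ 0.0645 -0.0008  0.0243] front [ 0.1045 -0.0008  0.0625] ymid -0.0005
```

drive_tool:
  moves: [0,0,0.8,0,0,0,0,1.4,0,0,0,0,1.55,0,0,0,0,1.64,0,0,0,0,1.64,0,0]
  squeeze: 8

```text
time_s: 17.32
tool_pos: [0.5067, -0.2694, 0.0889]
tool_rot: [179.9, -0.0, 43.6]
force: [-0.1, 0.1, -1.6]
grip_width: 0.0197
grasp_force: 8.0
```

drive_tool:
  moves: [0,0,0,0,0,0,0,0,0,0,0,0,-0.5,0,0,0,0,-1.2,0,0,0,0,-1.6,0,0]
  squeeze: 50

```text
time_s: 17.95
tool_pos: [0.5071, -0.2699, 0.155]
tool_rot: [179.9, -0.1, 43.6]
force: [0.6, -0.4, -1.9]
grip_width: 0.0195
grasp_force: 50.0
```

```bash
python3 snap.py w12;python3 pit2.py w12;python3 go.py 0.4966 -0.2762 0.165 43.5
```

```text
w12 slope 45.0 lat -0.03 11467 len 0.056 rear [ 0.064  -0.0009  0.0256] front [ 0.1036 -0.0009  0.0652] ymid -0.0006
t 18.0 pos [ 0.5079 -0.2703  0.1564] rot [ 1.7975e+02 -1.5000e-01  4.3590e+01] F [ 1.  -1.2 -0.2] grip 0.0195 50.0 q [-28.  20.  65. 101. -19.  71.  -5.]
units [-0.3  -0.09 -0.22] turn 0.01 dist 0.015
```

```bash
python3 go.py 0.4984 -0.2755 0.1805 43.5
```

```text
t 18.0 pos [ 0.5079 -0.2703  0.1564] rot [ 1.7975e+02 -1.5000e-01  4.3590e+01] F [ 1.  -1.2 -0.2] grip 0.0195 50.0 q [-28.  20.  65. 101. -19.  71.  -5.]
units [-0.26 -0.07 -0.6 ] turn 0.01 dist 0.026
```

drive_tool:
  moves: [-0.1,-0.03,-0.2,0,0,-0.2,-0.05,-0.4,0,0,-0.25,-0.05,-0.61,0,0,-0.25,-0.05,-0.61,0,0,-0.25,-0.05,-0.61,0,0]

```text
time_s: 18.62
tool_pos: [0.4976, -0.2743, 0.1765]
tool_rot: [-180.0, -0.0, 43.6]
force: [-0.2, 0.6, -1.6]
grip_width: 0.0191
grasp_force: 50.0
```

drive_tool:
  moves: [0,0,0,0,0,0,0,0,0,0,0,0,0,0,0]

```text
time_s: 19.0
tool_pos: [0.4976, -0.2745, 0.1767]
tool_rot: [-180.0, 0.0, 43.6]
force: [-0.7, 0.2, -1.8]
grip_width: 0.0197
grasp_force: 50.0
```

```bash
cat > chk.py <<'E'
from h import *
import sys
n=sys.argv[1];o=env.get_obs();p,d=env.read_camera("side");cv2.imwrite(f"pics/{n}.png",p[...,::-1])
pt,dt=env.read_camera("top")
for nm,dd in(("side",d),("top",dt)):
    P=cloud(cam(nm),dd).reshape(-1,3);D=P[:,:2]-[.5632,-.2130];a=np.radians(43.5);u=D@[np.cos(a),np.sin(a)];v=D@[-np.sin(a),np.cos(a)]
    k=(abs(u)<.035)&(abs(v)<.04)&(P[:,2]>.18)&(P[:,2]<.27)
    if k.sum()>10: print(nm,k.sum(),"u",np.percentile(u[k],[2,50,98]).round(4),"v",np.percentile(v[k],[2,98]).round(4),"z",np.percentile(P[k,2],[2,50,98]).round(4),"u+..",(u[k]-P[k,2]).mean().round(4))
E
python3 chk.py s1;python3 snap.py w13;python3 pit2.py w13;for i in 1 2; do python3 go.py 0.4984 -0.2755 0.1805 43.5;done
```

```text
side 88 u [0.0006 0.0085 0.0173] v [-0.0253  0.0106] z [0.2285 0.2374 0.2446] u+.. -0.2277
top 183 u [-0.029  -0.005   0.0162] v [-0.0213  0.0263] z [0.2027 0.2295 0.2476] u+.. -0.2325
w13 slope 44.97 lat -0.06 11464 len 0.0558 rear [ 0.0641 -0.0009  0.0257] front [ 0.1036 -0.0009  0.0652] ymid -0.0006
t 19.15 pos [ 0.4977 -0.2746  0.1768] rot [-180.     -0.     43.61] F [-0.3  0.4 -1.7] grip 0.0198 50.0 q [-29.  18.  66. 100. -17.  73.  -5.]
units [-0.    0.03 -0.09] turn 0.01 dist 0.004
t 19.15 pos [ 0.4977 -0.2746  0.1768] rot [-180.     -0.     43.61] F [-0.3  0.4 -1.7] grip 0.0198 50.0 q [-29.  18.  66. 100. -17.  73.  -5.]
units [-0.    0.03 -0.09] turn 0.01 dist 0.004
```

drive_tool:
  moves: [0,0.02,-0.08,0,0,0,0.02,-0.08,0,0,0,0.02,-0.08,0,0,0,0.02,-0.08,0,0]

```text
time_s: 19.65
tool_pos: [0.4982, -0.2751, 0.18]
tool_rot: [-180.0, -0.0, 43.6]
force: [0.1, -0.8, -1.7]
grip_width: 0.0197
grasp_force: 50.0
```

drive_tool:
  moves: [0,0,0,0,0,0,0,0,0,0,0,0,0,0,0,0,0,0,0,0,0,0,0,0,0]

```text
time_s: 20.27
tool_pos: [0.4982, -0.2751, 0.18]
tool_rot: [180.0, -0.0, 43.6]
force: [-0.3, -0.5, -0.5]
grip_width: 0.0193
grasp_force: 50.0
```

```bash
python3 chk.py s2;python3 snap.py w14;python3 pit2.py w14;python3 go.py 0.4984 -0.2755 0.1805 43.5
python3 - <<'E'
import cv2
a=cv2.imread("pics/s2.png")[180:330,180:380];cv2.imwrite("pics/s2c.png",cv2.resize(a,None,fx=4,fy=4,interpolation=cv2.INTER_CUBIC))
E
```

```text
side 89 u [0.0008 0.0098 0.0181] v [-0.0255  0.0107] z [0.2327 0.2403 0.2482] u+.. -0.2309
top 181 u [-0.028  -0.0055  0.0163] v [-0.0223  0.0244] z [0.2048 0.2311 0.2503] u+.. -0.2354
w14 slope 45.01 lat -0.06 11462 len 0.056 rear [ 0.064  -0.0009  0.0256] front [ 0.1036 -0.0009  0.0652] ymid -0.0006
t 20.43 pos [ 0.4982 -0.2751  0.18  ] rot [180.    -0.    43.61] F [-0.2 -0.6 -1.1] grip 0.0198 50.0 q [-29.  18.  66. 100. -17.  73.  -5.]
units [-0.    0.01 -0.01] turn 0.01 dist 0.001
```

View pics/s2c.png

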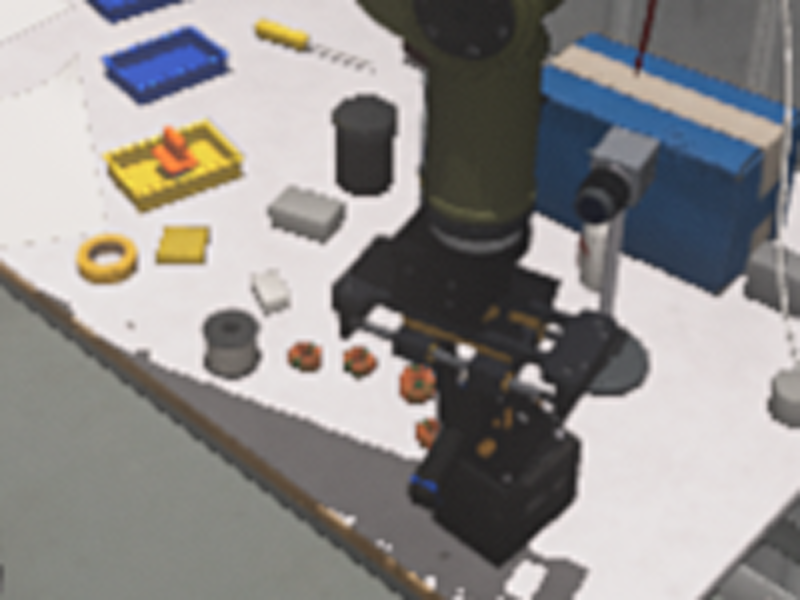

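The crop shows the plug in the yellow tray at (175,150). The mirror is held over the box at (590,360), facing the bench camera's lens at (600,190), and it is still.

```bash
python3 -c "
from cell import env;print(env.sign_off())"
```

```text
the job is handed in; nothing more can be done
None
```

The job is handed in at about 20 s: the plug is in the yellow tray, and the mirror is held still over the open socket at lens height. Its face measures 45.0° and is aimed at the camera; I placed it by measurement, since I had no view through the bench camera.

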